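Put the laser meter away in its sprung case

ROBOT

A 6-joint arm with a two-finger parallel gripper is mounted at the origin on the work surface. World frame = base frame: x ahead of the robot, y to its left, z up, the work surface at z = 0. Lengths are in m, angles in rad, forces in N, time in s.
With the tool pointing down it reaches from about 0.35 to 1 m from the base axis. Payload 7.1 kg.
Tool frame: the origin (TCP) lies at the very end of the fingers, on their centre line; the grasp point (between the pads) lies 19 mm behind it (env.grip_depth is the distance from the TCP to the grasp point, in m); z points along the fingers, y is the line along which they close (so a half turn about z gives the same grasp; the last joint's range is limited). The gripper opens to 85 mm and grips with 20 to 120 N. Pads are 22 mm wide; open, the fingers measure 114 mm over their backs; the gripper's body (76 mm by 85 mm) begins 54 mm behind the grasp point. The pads swing forward as they close: fully open they stand 13 mm farther back than shut.
Start: joints at [1.184, 0.423, 1.63, -0, 1.089, -0.019], TCP at [0.225, 0.583, 0.197] pointing down, gripper open.
Joint ranges: [-3, 3], [-0.9, 2.11], [0.09, 2.58], [-1.31, 4.45], [0.11, 2.69], [-2.54, 2.54]. Speed limits (rad/s): [2.39, 2.39, 3.01, 3.14, 3.14, 3.14].

INTERFACE

Orientations are given as a rotation vector (axis times angle).
In Python, from plant import env gives the robot as it stands.
- The arm moves only by the tool apply_moves, never from a script. Its argument "steps" is text: rows parted by semicolons, each of 7 numbers parted by spaces: the shift along the tool's x, y, z in cm, then the turn, a rotation vector about the tool's x, y, z in rad, then the gripper's target within -1 to 1 (fully open at 1, half-way at 0, shut at -1). In form: dx dy dz ax ay az jaw; .... A call has 1 to 8 rows; each row is the pose to reach, as a shift and turn from the pose commanded when the call began, along the tool's axes at that moment; what a row does not reach only later rows make up. A row lasts 1/8 s, in which the tool goes at most 62.5 mm and 10.7 degrees, less where a joint would pass 70% of its speed; a pose out of reach is approached as far as the arm can. A call with a gripper value outside its range is refused whole. The fingers move at their own pace and stop on an object; "newtons" is the grip in N (left out, the last holds). Time passes only in rows, so rows that repeat a pose let the fingers close. It gives the time, the measured TCP pose, the force, the opening and the grip force at its end, in the units of the state.
- env.get_state(): the state, without advancing time (a new reading comes with each control period).
- env.grab_frame(name): name is "scene" or "top" or "wrist"; returns a dict with "image" (420x560x3 uint8, red, green, blue), "fov_y" (degrees; the focal length in pixels is half the picture's height over the tangent of half this angle, whatever the lens; pixels are square), "cx", "cy" (the principal point, pixels), "k1" (the pictures are not rectified: a ray, as slopes to the right and down, at radius r is drawn at 1 + k1 r^2 times it, then the intrinsics apply), "rvec" (rotation vector, rad) and "tvec" (3), from world to camera coordinates, as OpenCV has them. Camera axes: x right, y down, z forward; pixel columns grow to the right and rows downward; lengths in m; the calibration is good to about 2 mm. A picture is of the moment at which its call begins. There is no depth.
- env.sign_off(): hands the job in; it is judged then, once.
The state is a dict: "t": time; "joints": joint angles; "dq": joint speeds; "joint_torque": joint torques, N m; "eef_pos": TCP position; "orientation": TCP orientation; "contact_force": force on the tool from outside, world axes, zero at the start; "wrist_torque": the same for the moment, N m; "opening": finger opening in m; "gripper_force": force on a finger pad.
Only numpy, scipy, OpenCV 4.12 (cv2) and the standard library are available. Lean on these libraries where they do the work, as an engineer would, in place of code of your own. Each camera call takes 0.05 s, during which the arm holds its last target. There are 200 camera calls.

TASK

Put the laser distance meter away: press the thumb latch on the front of the black instrument case so that its lid springs open, set the meter down (do not drop it) screen up and centred in the raised cradle inside, lying along the case's long side between the cheeks, and then snap the lid shut so that the latch holds it. Leave the other things on the bench where they are.

Things in the scene. Friction and masses are not known exactly. Their poses are not given: they have to be found in the camera images.
- case: Black plastic instrument case fixed to the bench, 160 mm deep (x), 200 mm wide (y), rim 62 mm high, walls and floor 4 mm thick. Origin: centre of its underside; +x points from the latch (front) to the lid's hinge (back), z up. Inside stand two grey saddles, 12 mm wide (y), at y = -34 and +34 mm: the cradle. The 56 mm between them, down to the floor, is free for fingers.
- cradle (a point): Centre of the cradle's seat (the saddles' tops), 26 mm above the bench, 22 mm above the case's floor; axes as the case's. Each saddle has a cheek on either side, 16 mm thick and 16 mm high above the seat, 53 mm clear between them (x = -26.5 to +26.5 mm). The meter lies here with its long axis along y, its underside on the seat, its top 8 mm below the rim.
- lid_hinge (a point): On the lid's hinge axis (which runs along the case's y), at the back of the case, 80 mm behind its centre and 62 mm above the bench.
- lid_edge (a point): Point on the lid's outer (top) face, in the middle of its width, 15 mm from its front edge: the place to push it shut. It moves with the lid; its x axis runs from front edge to hinge, its z axis is the face's outward normal. It lies 145 mm from the hinge axis along the lid and 12 mm outward of it.
- lid (a joint): Angle of the lid, rad: 0 shut, 1.72 fully open (just past upright, leaning away from the latch). Plate 160 x 200 x 12 mm with a steel catch bar 11 mm ahead of its front edge. A spring opens it and holds it open; 1 to 2 N near the front edge swings it down from behind. At 0.09 rad the bar meets the latch tooth: press on top near the front edge, about 10 N, to snap it past. Latched it reads 0.003.
- latch (a joint): Angle of the thumb latch, rad: 0 at rest, 0.35 fully pressed; it frees the lid at about 0.2. Sprung back to 0 when let go.
- latch_pad (a point): Middle of the top of the latch's thumb pad, a ridged grey paddle 36 mm wide (y) at the middle of the case's front, 132 mm before the case's centre, 50 mm above the bench; moves with it. Press straight down: 3 to 4 N and 8 to 10 mm here free the lid, 15 mm is the full stroke. The latch's steel tooth stands between pad and lid, 30 mm nearer the case and up to 92 mm high.
- meter: Laser distance meter: a grey bar 120 mm long (its x) by 45 mm wide (y) by 28 mm high with dark rubber ends, a screen and small round keys on top, about 0.16 kg, lying loose on the bench. Origin at the centre of its underside, z up.
- tape_measure: Bystander: dark tape measure, about 70 by 66 by 38 mm, loose. Origin at its underside.
- battery: Bystander: black tool battery, 118 by 74 by 63 mm, loose. Origin at its underside.
- screwdriver: Bystander: screwdriver 200 mm long with black handle, lying loose. Origin at its underside.
- carton: Bystander: small cardboard carton, 76 by 95 by 46 mm, loose. Origin at its underside.
- padlock: Bystander: brass padlock lying flat, 80 by 50 by 22 mm, loose. Origin under its body.
- spray_can: Bystander: spray can standing, 60 mm across, 170 mm high, loose. Origin at its underside.
- tape_roll: Bystander: empty tape roll lying flat, 100 mm across, 45 mm high, loose. Origin at its underside.
Not all that is in view belongs to the job. What is meant by the meter is not blue or pink, and is the smaller of those in its own colour.

How it is judged:
On the way, in this order (a step that is already met when the one before it is completed fails the run):
1. the lid has sprung open (over 1.2 rad) (value of joint lid above 1.2 rad), for 0.2 s.
2. the meter lies level in the cradle, let go, with the lid still open (x of meter in the frame of cradle between -0.008 and 0.008 m and y of meter in the frame of cradle between -0.022 and 0.022 m and z of meter in the frame of cradle between -0.004 and 0.004 m and angle between meter's own z axis and vertical below 0.08 rad and angle between the x axis of meter and the y axis of cradle, either way round below 0.15 rad and value of joint lid above 1 rad and contact force between the fingers and meter below 0.05 N and linear speed of meter below 0.02 m/s), for 0.2 s.
At the end, for the whole second after the job is handed in: Lid shut and latched (lid under 0.02 rad, latch under 0.05 rad); the meter in the cradle, screen up, level within 0.08 rad, long axis within 0.15 rad of the case's y axis (either way round), origin within 8 mm (case x), 22 mm (case y) and 4 mm (height) of the cradle point (value of joint lid below 0.02 rad and value of joint latch below 0.05 rad and x of meter in the frame of cradle between -0.008 and 0.008 m and y of meter in the frame of cradle between -0.022 and 0.022 m and z of meter in the frame of cradle between -0.004 and 0.004 m and angle between meter's own z axis and vertical below 0.08 rad and angle between the x axis of meter and the y axis of cradle, either way round below 0.15 rad); the robot touches nothing.
It fails at once if a bystander is moved by more than 30 mm (distance of any of tape_measure, battery, screwdriver, carton, padlock, spray_can, tape_roll from where it was at the start of the episode above 0.03 m).
It fails at once if the meter is dropped (falls faster than 0.7 m/s, about 25 mm, with no finger on it) (linear speed of meter above 0.7 m/s and contact force between the fingers and meter below 0.05 N).
It also fails if it takes over 64 s, if anything falls off the work surface, if the arm or the gripper's body presses on something with over 40 N, if the wrist force passes 120 N, or if a joint passes its speed limit or range.

## Working session

There is one attempt and no reset: what is moved stays moved. The work goes in short steps, Python scripts to look and compute and a tool call to move; the robot and the scene stay as the last step left them, time stands still between calls to the robot, and variables do not carry over. Pictures are saved under pics/ and viewed, at most 10 in all, crops included, and the job is handed in when it is done.

Besides the shell and the picture viewer there is one more tool, called in YAML: its name, and indented under it one key for each argument. apply_moves: Moves the arm, as the interface text tells. Its arguments: {"type":"object","properties":{"steps":{"type":"string"},"newtons":{"type":"number"}},"required":["steps"]}

```bash
ls; mkdir -p pics; cat > h.py <<'E'
import numpy as np, cv2
from scipy.spatial.transform import Rotation as R
from plant import env
def grab(name, fn=None):
    f=env.grab_frame(name)
    if fn: cv2.imwrite('pics/'+fn, f['image'][:,:,::-1])
    f['f']=210/np.tan(np.radians(f['fov_y'])/2); f['M']=R.from_rotvec(f['rvec']).as_matrix(); f['t']=np.array(f['tvec'])
    return f
def ray(f,u,v):
    d=np.array([(u-f['cx'])/f['f'],(v-f['cy'])/f['f']]); s=d.copy()
    for _ in range(20): s=d/(1+f['k1']*(s@s))
    return -f['M'].T@f['t'], f['M'].T@np.array([s[0],s[1],1])
def plane(f,u,v,z):
    c,d=ray(f,u,v); return c+d*(z-c[2])/d[2]
def proj(f,p):
    q=f['M']@np.array(p)+f['t']; s=q[:2]/q[2]; s=s*(1+f['k1']*(s@s)); return np.array([f['cx'],f['cy']])+f['f']*s
def totool(p):
    s=env.get_state(); return R.from_rotvec(s['orientation']).inv().apply(np.array(p)-s['eef_pos'])*100
E
python3 - <<'E'
from h import *
for n in ('scene','top'):
    f=grab(n,n+'0.png'); print(n,f['fov_y'],f['cx'],f['cy'],f['k1'],-f['M'].T@f['t'])
a=[cv2.imread('pics/%s0.png'%n) for n in('scene','top')]
print(env.get_state())
E
```

```text
pics
scene 54.159677501745165 277.8177555270975 214.8976621341094 -0.026392222524857 [1.05596956 0.78558951 0.99328304]
top 48.18648861177742 275.6927505437586 205.7614984416973 0.002376064825079311 [0.22524546 0.00289784 1.51519432]
{'t': 0.1, 'joints': array([ 1.18397450e+00,  4.23784566e-01,  1.63058888e+00,  2.93303877e-06,
        1.08859182e+00, -1.89734924e-02]), 'dq': array([ 0.0001967 , -0.00147885, -0.0029754 ,  0.00157991, -0.00052675,
       -0.00116443]), 'joint_torque': array([ 5.45860803e-04, -5.58430409e+01, -2.82443476e+01,  2.18522280e-05,
        3.03655615e-03, -6.94495128e-07]), 'eef_pos': array([0.22451644, 0.58271745, 0.19612057]), 'orientation': array([-5.74513515e-01, -3.08832970e+00,  2.11086693e-03]), 'contact_force': array([-0.173555  , -1.1350692 , -0.05562706]), 'wrist_torque': array([-0.03598108,  0.00043848, -0.00123704]), 'gripper_force': 0.0, 'opening': 0.08525761076605043}
```

View pics/scene0.png

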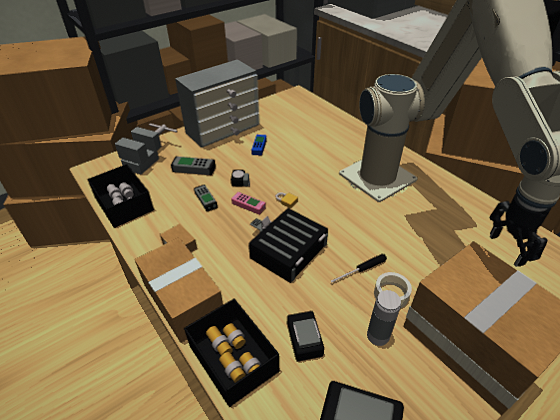

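View pics/top0.png

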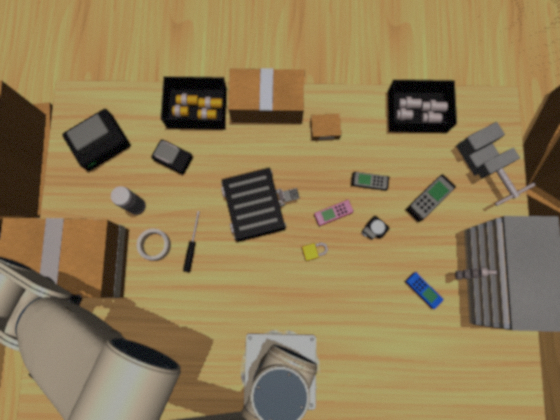

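Scene view: the case is at about (289,243), with the latch on its left near (260,222). Top view: the case is at (253,204), the latch pad at (290,195) on the −y side, and the smaller grey meter at (370,181). The larger grey decoy is at (432,198), the pink one at (333,212) and the blue one at (424,290). Next I'll measure the case and the meter.

```bash
cat > m.py <<'E'
from h import *
f=grab('top'); im=f['image'].astype(int); g=im.max(2)
def rect(mask,box,z,label):
    u0,v0,u1,v1=box; m=np.zeros(g.shape,np.uint8); m[v0:v1,u0:u1]=mask[v0:v1,u0:u1]*255
    m=cv2.morphologyEx(m,cv2.MORPH_CLOSE,np.ones((5,5)))
    c=max(cv2.findContours(m,cv2.RETR_EXTERNAL,cv2.CHAIN_APPROX_NONE)[0],key=cv2.contourArea)[:,0]
    w=np.array([plane(f,u,v,z)[:2] for u,v in c],np.float32)
    r=cv2.minAreaRect(w*1000); print(label,np.round(r[0],1),np.round(r[1],1),r[2]); return c,cv2.boxPoints(r)
sat=im.max(2)-im.min(2)
nonwood=~((im[:,:,0]-im[:,:,2]>45))
print(im[181,362],im[181,352],im[181,378],im[174,370],im[165,340],im[195,290],im[204,228],im[204,253])
for b,z,l in (((344,165,396,196),.028,'meter'),((400,170,462,225),.03,'big'),((215,160,281,245),.074,'case'),((281,180,305,208),.05,'latch')):
    c,bx=rect(nonwood,b,z,l); print(bx.round().tolist())
big=cv2.resize(f['image'][150:260,210:400][:,:,::-1],None,fx=4,fy=4,interpolation=cv2.INTER_CUBIC); cv2.imwrite('pics/crop1.png',big)
E
python3 m.py
```

```text
[ 57 106  66] [45 38 32] [74 71 70] [112 112  89] [175 147  95] [96 94 91] [56 52 42] [80 76 74]
meter [ 597.5 -279.1] [120.9  50.3] 82.53630065917969
[[565.0, -336.0], [615.0, -342.0], [630.0, -222.0], [580.0, -216.0]]
big [ 544.2 -473. ] [ 62.5 173.4] 44.90641784667969
[[461.0, -434.0], [583.0, -556.0], [628.0, -512.0], [505.0, -390.0]]
case [505.2  91.4] [207.1 181. ] 15.494688987731934
[[381.0, 151.0], [430.0, -23.0], [629.0, 32.0], [581.0, 206.0]]
latch [534.4 -18. ] [51.9 59.6] 9.968314170837402
[[504.0, 7.0], [514.0, -52.0], [565.0, -43.0], [555.0, 16.0]]
```

View pics/crop1.png

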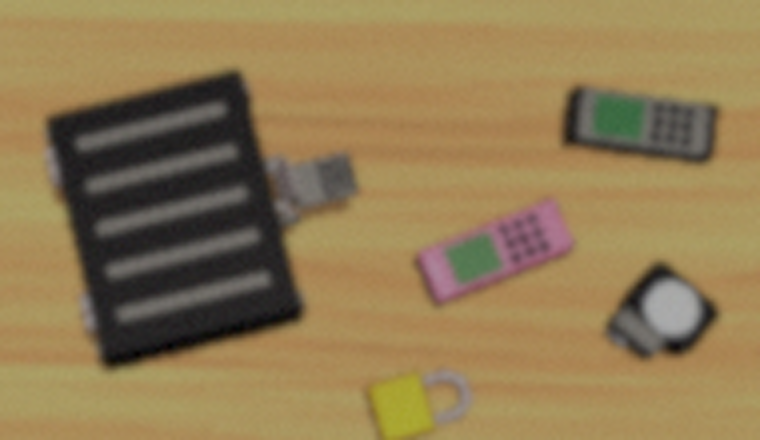

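```bash
cat > c.py <<'E'
from h import *
f=grab('top')
def P(x,y,z): return plane(f,210+(x+.5)/4-.5,150+(y+.5)/4-.5,z)
fr,fl,bl,br=P(300,312,.074),P(240,72,.074),P(50,120,.074),P(105,365,.074)
L=lambda a,b:np.linalg.norm(a-b)
print('lid',L(fr,fl),L(bl,br),L(fl,bl),L(fr,br))
c=(fr+fl+bl+br)/4; ax=(bl+br-fl-fr); ay=(fl+bl-fr-br); print(c,np.degrees(np.arctan2(ax[1],ax[0])),np.degrees(np.arctan2(ay[1],ay[0])))
pad=P(340,177,.05); print('pad',pad, L(pad[:2],c[:2]), np.degrees(np.arctan2(*(c-pad)[1::-1])))
q=[P(x,y,.028) for x,y in((577,86),(720,105),(711,160),(564,145))]
print('meter',sum(q)/4,[L(q[i],q[(i+1)%4]).round(4) for i in range(4)], np.degrees(np.arctan2(*(q[0]+q[3]-q[1]-q[2])[1::-1])))
E
python3 c.py
```

```text
lid 0.1978928143423858 0.19995134792197078 0.15505547933669453 0.1559182673476743
[0.50583585 0.09456805 0.074     ] 106.01490575092112 14.7422461474889
pad [ 0.54432063 -0.03578483  0.05      ] 0.1359152326337007 106.44846523193871
meter [ 0.59759526 -0.28181446  0.028     ] [np.float64(0.1168), np.float64(0.0468), np.float64(0.1191), np.float64(0.0508)] 84.06811325360296
```

```bash
cat >> h.py <<'E'
def to(p,yaw,flip=None):
    """shift (cm, tool axes) and rotvec to reach p, pointing down, tool y along yaw (deg, mod 180)"""
    s=env.get_state(); r=R.from_rotvec(s['orientation']); best=None
    for k in (0,180):
        a=np.radians(yaw+k); y=np.array([np.cos(a),np.sin(a),0]); z=np.array([0,0,-1.]); x=np.cross(y,z)
        v=(r.inv()*R.from_matrix(np.c_[x,y,z])).as_rotvec()
        print(k,'shift',np.round(r.inv().apply(np.array(p)-s['eef_pos'])*100,2),'turn',np.round(v,3),'j',np.round(s['joints'],2)[[0,5]])
E
python3 -c "
from h import *
to([.541,-.033,.25],105.3)
to([.541,-.033,.12],15.3)
r=R.from_rotvec(env.get_state()['orientation']).as_matrix();print(r.round(3))
"
```

```text
0 shift [-51.67 -46.1   -5.32] turn [-0.001 -0.    -0.635] j [ 1.18 -0.02]
180 shift [-51.67 -46.1   -5.32] turn [-0.000e+00  1.000e-03  2.507e+00] j [ 1.18 -0.02]
0 shift [-51.67 -46.09   7.68] turn [-0.001  0.     0.936] j [ 1.18 -0.02]
180 shift [-51.67 -46.09   7.68] turn [-1.000e-03 -1.000e-03 -2.206e+00] j [ 1.18 -0.02]
[[-0.933  0.36  -0.   ]
 [ 0.36   0.933 -0.001]
 [ 0.    -0.001 -1.   ]]
```

apply_moves:
  steps: "-4.5 -4 -1.5 0 0 -0.08 -1; -9 -8 -3 0 0 -0.16 -1; -13.5 -12 -4.5 0 0 -0.24 -1; -18 -16 -5.3 0 0 -0.32 -1; -22.5 -20 -5.3 0 0 -0.4 -1; -27 -24 -5.3 0 0 -0.48 -1; -31.5 -28 -5.3 0 0 -0.56 -1; -36 -32 -5.3 0 0 -0.635 -1"
  newtons: 40

```text
t: 1.2
eef_pos: [0.4462, 0.1534, 0.25]
orientation: [-0.423, 3.112, 0.0]
contact_force: [0.8, -0.5, 0.1]
opening: -0.0002
gripper_force: 0.0
```

```bash
python3 -c "
from h import *
to([.541,-.033,.15],105.3)
"
```

```text
0 shift [ -4.16 -20.49  10.  ] turn [0.    0.001 0.003] j [ 0.31 -1.53]
180 shift [ -4.16 -20.49  10.  ] turn [-1.000e-03  0.000e+00 -3.139e+00] j [ 0.31 -1.53]
```

apply_moves:
  steps: "-1.2 -6 0 0 0 0 -1; -2.4 -12 0 0 0 0 -1; -3.6 -18 1.5 0 0 0 -1; -4.2 -20.5 6 0 0 0 -1; -4.2 -20.5 10 0 0 0 -1; -4.2 -20.5 10 0 0 0 -1"

```text
t: 1.95
eef_pos: [0.5376, -0.0317, 0.1471]
orientation: [0.416, -3.107, -0.002]
contact_force: [0.1, 0.1, 0.9]
opening: 0.0
gripper_force: 0.0
```

```bash
python3 -c "
from h import *
f=grab('wrist','w1.png')
s=env.get_state();print(s['eef_pos'],s['joints'])
for p in ([.541,-.033,.05],[.506,.0945,.074]): print(proj(f,p))
"
```

```text
[ 0.53926886 -0.03146609  0.14913939] [-8.03360192e-02  3.64333301e-01  1.85278334e+00  4.29442111e-05
  9.27505221e-01 -1.91815206e+00]
[272.74651438 210.11212054]
[431.08024585 216.9236907 ]
```

View pics/w1.png

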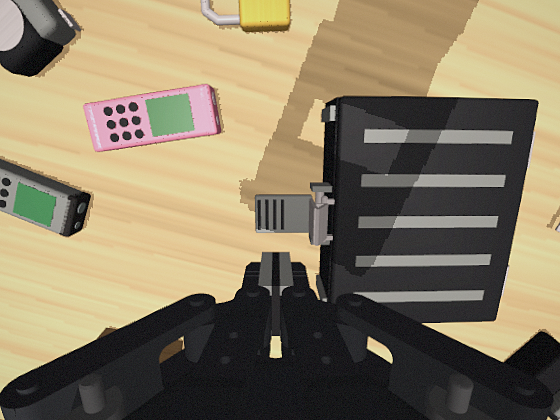

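The wrist view shows the pad at (270,213), against a predicted (273,210), so the press position is confirmed.

apply_moves:
  steps: "-0.2 0.1 4 0 0 0 -1; -0.2 0.1 8 0 0 0 -1; -0.2 0.1 9.5 0 0 0 -1; -0.2 0.1 10.3 0 0 0 -1; -0.2 0.1 10.9 0 0 0 -1; -0.2 0.1 11.3 0 0 0 -1; -0.2 0.1 11.3 0 0 0 -1; -0.2 0.1 11.3 0 0 0 -1"

```text
t: 3.0
eef_pos: [0.5421, -0.0301, 0.0372]
orientation: [-0.418, 3.113, -0.0]
contact_force: [0.5, -0.7, 0.0]
opening: -0.0003
gripper_force: 0.0
```

```bash
python3 -c "
from h import *
s=env.get_state();print(s['eef_pos'],s['contact_force'])
f=grab('scene','s1.png'); cv2.imwrite('pics/s1c.png',cv2.resize(f['image'][130:340,180:460,::-1],None,fx=2,fy=2))
"
```

```text
[ 0.54213309 -0.03005403  0.03720843] [ 0.51987954 -0.73366562  0.03131495]
```

View pics/s1c.png

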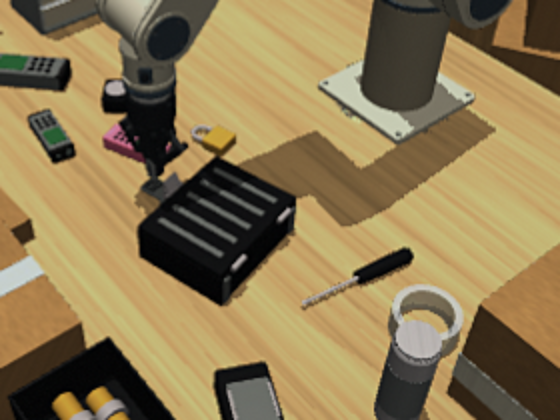

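The scene view shows the lid still shut, and no force was felt. I'll check from the wrist camera.

```bash
python3 -c "
from h import *
f=grab('wrist','w2.png'); s=env.get_state();print(s['eef_pos'],s['contact_force'],s['joint_torque'])
print(proj(f,s['eef_pos']))
t=grab('top')
print(proj(t,s['eef_pos']))
cv2.imwrite('pics/w2t.png',np.hstack([f['image'][:,:,::-1],cv2.resize(t['image'][170:222,260:290+20,::-1],None,fx=4.2,fy=8.077)])[:, :770])
"
```

```text
[ 0.54209929 -0.03004879  0.03714354] [0.41556829 0.34673149 0.69431929] [ 1.91517276e-03 -5.26582789e+01 -1.80219895e+01 -1.31533752e-04
  6.70083882e-04  1.05954277e-05]
[275.58186215 245.35924441]
[292.71629172 195.36789152]
```

View pics/w2t.png

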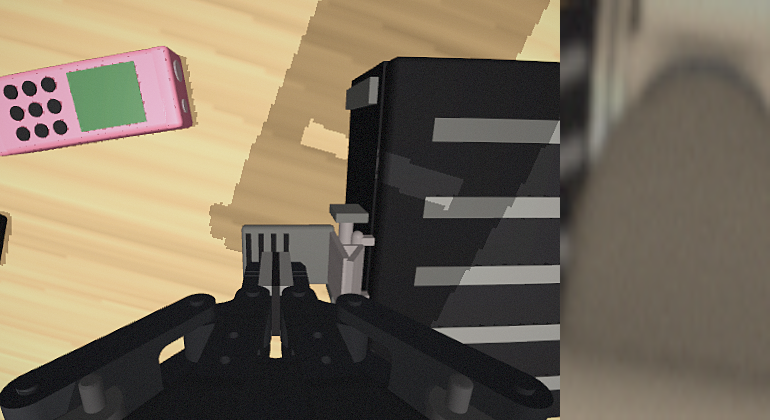

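The wrist view shows the fingertip at about (275,250), over the ridged pad spanning (243–330, 225–275). I'll compare the pad's drawn outline with where it should project at different heights.

```bash
python3 -c "
from h import *
a=np.radians(105.3); X=np.array([np.cos(a),np.sin(a),0]);Y=np.array([-X[1],X[0],0])
f=grab('wrist')
s=env.get_state(); print('state',s['eef_pos'],s['contact_force'],'cam',-f['M'].T@f['t'])
c=np.array([.506,.0945,0])
for z in (.02,.037,.05): print(z,[proj(f,c-.132*X+k*Y+[0,0,z]).round(0) for k in(-.018,0,.018)])
for z in (.03,.04,.05,.06): print(z,'px ridge-corner->world in case frame',[( [ (plane(f,u,v,z)-c)@X, (plane(f,u,v,z)-c)@Y]) for u,v in((243,226),(331,226))])
for (u,v) in ((386,58),): p=plane(f,u,v,.074); print('lid front corner',p,(p-c)@X,(p-c)@Y)
"
```

```text
state [ 0.54196252 -0.03001862  0.03699668] [0.31027481 0.8092866  0.48424497] cam [ 0.4770202  -0.04810941  0.21203108]
0.02 [array([272., 259.]), array([272., 233.]), array([272., 206.])]
0.037 [array([272., 270.]), array([272., 242.]), array([272., 213.])]
0.05 [array([271., 280.]), array([271., 251.]), array([271., 219.])]
0.03 px ridge-corner->world in case frame [[np.float64(-0.149477453816981), np.float64(0.00799275567027237)], [np.float64(-0.09580764966362423), np.float64(0.007995989102293728)]]
0.04 px ridge-corner->world in case frame [[np.float64(-0.14840239107548106), np.float64(0.011156540031336884)], [np.float64(-0.0976809737970275), np.float64(0.011159595832590293)]]
0.05 px ridge-corner->world in case frame [[np.float64(-0.14732732833398116), np.float64(0.014320324392401409)], [np.float64(-0.09955429793043077), np.float64(0.014323202562886743)]]
0.06 px ridge-corner->world in case frame [[np.float64(-0.1462522655924813), np.float64(0.017484108753465937)], [np.float64(-0.10142762206383409), np.float64(0.017486809293183202)]]
lid front corner [ 0.43792536 -0.01188308  0.074     ] -0.08464952576510867 0.09373352828712422
```

The fingertips are drawn slightly short of the nominal TCP, so they may only be touching the pad. I'll press on in small steps and watch the force.

apply_moves:
  steps: "0 0 0.3 0 0 0 -1; 0 0 0.5 0 0 0 -1; 0 0 0.5 0 0 0 -1"

```text
t: 3.58
eef_pos: [0.5416, -0.03, 0.0315]
orientation: [0.418, -3.113, -0.0]
contact_force: [-0.6, 0.5, 0.3]
opening: 0.0002
gripper_force: 0.0
```

apply_moves:
  steps: "0 0 0.3 0 0 0 -1; 0 0 0.5 0 0 0 -1; 0 0 0.5 0 0 0 -1"

```text
t: 3.95
eef_pos: [0.5417, -0.03, 0.0266]
orientation: [0.418, -3.113, -0.0]
contact_force: [0.2, 0.5, -0.1]
opening: -0.0
gripper_force: 0.0
```

```bash
python3 -c "
from h import *
f=grab('scene'); s=env.get_state(); print(proj(f,s['eef_pos']), proj(f,[.541,-.033,.05]))
w=grab('wrist')
u,v=proj(f,s['eef_pos']).astype(int)
a=cv2.resize(f['image'][v-45:v+45,u-40:u+40,::-1],None,fx=5,fy=5,interpolation=cv2.INTER_CUBIC)
b=w['image'][150:330,180:360][:,:,::-1]; b=cv2.resize(b,None,fx=2.2,fy=2.5)
cv2.imwrite('pics/cmp.png',np.hstack([a,b])); print(u,v,proj(w,s['eef_pos']))
"
```

```text
[258.28590713 227.08869363] [257.66150505 221.46823747]
258 227 [275.55918327 245.42967826]
```

View pics/cmp.png

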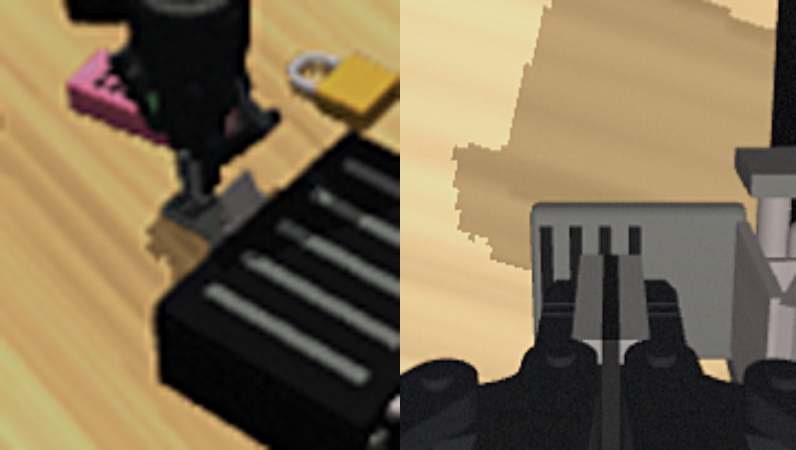

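In the scene crop the fingertips end just at the pad's top, about crop row 200, while the TCP projects to row 225. The tips therefore have not yet gone down on the pad. I'll keep pressing.

apply_moves:
  steps: "0 0 0.3 0 0 0 -1; 0 0 0.6 0 0 0 -1; 0 0 0.6 0 0 0 -1"

```text
t: 4.42
eef_pos: [0.5416, -0.03, 0.0205]
orientation: [0.418, -3.113, -0.0]
contact_force: [-0.7, -0.5, -0.6]
opening: -0.0001
gripper_force: 0.0
```

```bash
python3 -c "
from h import *
for i in range(3):
  w=grab('wrist'); s=env.get_state(); print(s['eef_pos'],s['contact_force'])
  m=w['image'][:,:,:].astype(int); print([ (r,m[r,240:262].mean().round()) for r in range(215,240,3)])
"
```

```text
[ 0.54174077 -0.0299868   0.02065512] [0.48262385 0.18661846 0.16848367]
[(215, np.float64(154.0)), (218, np.float64(152.0)), (221, np.float64(147.0)), (224, np.float64(142.0)), (227, np.float64(140.0)), (230, np.float64(139.0)), (233, np.float64(141.0)), (236, np.float64(68.0)), (239, np.float64(106.0))]
[ 0.54180553 -0.02998888  0.0207227 ] [-0.51597087 -1.17172678  0.56164282]
[(215, np.float64(154.0)), (218, np.float64(151.0)), (221, np.float64(146.0)), (224, np.float64(142.0)), (227, np.float64(140.0)), (230, np.float64(140.0)), (233, np.float64(144.0)), (236, np.float64(74.0)), (239, np.float64(108.0))]
[ 0.54187542 -0.03000252  0.02081532] [-0.26040449 -0.63355273  0.21272936]
[(215, np.float64(154.0)), (218, np.float64(152.0)), (221, np.float64(146.0)), (224, np.float64(142.0)), (227, np.float64(140.0)), (230, np.float64(139.0)), (233, np.float64(146.0)), (236, np.float64(78.0)), (239, np.float64(109.0))]
```

```bash
python3 -c "
from h import *
print(env.grip_depth,[a for a in dir(env) if a[0]!='_'])
"
```

```text
0.0187 ['IKError', 'get_state', 'grab_frame', 'grip_depth', 'sign_off']
```

apply_moves:
  steps: "0 0 0.3 0 0 0 -1; 0 0 0.6 0 0 0 -1; 0 0 0.6 0 0 0 -1"

```text
t: 4.95
eef_pos: [0.542, -0.0301, 0.0147]
orientation: [-0.419, 3.114, -0.0]
contact_force: [0.5, -0.6, 1.7]
opening: -0.0002
gripper_force: 0.7
```

apply_moves:
  steps: "0 0 0.3 0 0 0 -1; 0 0 0.5 0 0 0 -1; 0 0 0.5 0 0 0 -1"

```text
t: 5.32
eef_pos: [0.5421, -0.0303, 0.0099]
orientation: [-0.418, 3.113, -0.0]
contact_force: [-1.0, -2.5, 3.8]
opening: 0.0001
gripper_force: 2.3
```

Contact at last, with about 3.8 N. The real tip contact sits roughly 30 mm above the reported TCP. I'll press a little more.

apply_moves:
  steps: "0 0 0.2 0 0 0 -1; 0 0 0.3 0 0 0 -1; 0 0 0.3 0 0 0 -1; 0 0 0.3 0 0 0 -1"

```text
t: 5.82
eef_pos: [0.5429, -0.0311, 0.0089]
orientation: [-0.419, 3.111, -0.002]
contact_force: [-5.0, -8.5, 24.4]
opening: -0.0
gripper_force: 11.6
```

```bash
python3 -c "
from h import *
f=grab('scene'); s=env.get_state(); print(s['eef_pos'],s['contact_force'])
f0=cv2.imread('pics/s1.png')[:,:,::-1].astype(int)
d=np.abs(f['image'].astype(int)-f0).max(2)>50; ys,xs=np.where(d); print(d.sum(),xs.min() if len(xs) else 0,xs.max(),ys.min(),ys.max(), d[205:285,250:330].sum())
"
```

```text
[ 0.54292522 -0.03114497  0.00894109] [-6.05220366 -8.63466578 24.86916682]
3350 229 429 0 246 168
```

apply_moves:
  steps: "0 0 -0.2 0 0 0 -1; 0 0 -0.2 0 0 0 -1"

```text
t: 6.12
eef_pos: [0.5424, -0.0305, 0.0095]
orientation: [-0.418, 3.112, -0.001]
contact_force: [-2.1, -5.2, 11.0]
opening: 0.0001
gripper_force: 6.4
```

```bash
python3 -c "
from h import *
f=grab('scene'); s=env.get_state(); print(s['eef_pos'],s['contact_force'])
w=grab('wrist')
a=cv2.resize(f['image'][175:285,210:320,::-1],None,fx=3.636,fy=3.636,interpolation=cv2.INTER_CUBIC)[:400,:400]
b=cv2.resize(w['image'][:,160:,::-1],(400,400))
cv2.imwrite('pics/cmp2.png',np.hstack([a,b]))
"
```

```text
[ 0.54239161 -0.03049469  0.00953424] [-2.01983309 -5.93585974 11.24530586]
```

View pics/cmp2.png

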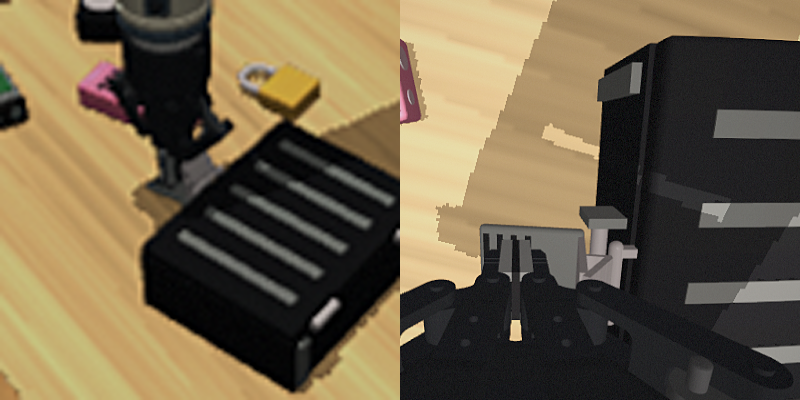

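Scene: the lid is still shut, with the fingers at the pad. Wrist: the gripper's right knuckle (620,300) lies over the latch tooth column (600,290). The heights disagree, so I'll triangulate the lid stripes across the top and scene views to check the geometry.

```bash
cat >> h.py <<'E'
def tri(obs):
    A=np.zeros((3,3));b=np.zeros(3)
    for f,u,v in obs:
        c,d=ray(f,u,v); d=d/np.linalg.norm(d); P=np.eye(3)-np.outer(d,d); A+=P; b+=P@c
    p=np.linalg.solve(A,b); return p,[np.linalg.norm(proj(f,p)-[u,v]).round(1) for f,u,v in obs]
E
python3 -c "
from h import *
t=grab('top');s=grab('scene')
T=lambda x,y:(t,210+(x+.5)/4-.5,150+(y+.5)/4-.5)
S=lambda x,y:(s,210+(x+.5)/3.636-.5,175+(y+.5)/3.636-.5)
for a,b in (((226,108),(182,235)),((78,144),(294,300)),((268,281),(283,145)),((118,315),(390,203))): print('stripe',*tri([T(*a),S(*b)]))
# padlock body & meter via scene0 full / crop1: brass centroid
def cen(f,m):
    n,l,st,c=cv2.connectedComponentsWithStats(m.astype(np.uint8)); k=1+np.argmax(st[1:,4]); return c[k],st[k,4]
for nm,fn in (('brass',lambda i:(i[:,:,0]-i[:,:,2]>110)&(abs(i[:,:,0]-i[:,:,1])<35)),('blue',lambda i:(i[:,:,2]-i[:,:,0]>60)),('pink',lambda i:(i[:,:,0]-i[:,:,1]>60)&(i[:,:,2]>110))):
    o=[]
    for f,n in((t,'top0'),(s,'scene0')):
        i=cv2.imread('pics/%s.png'%n)[:,:,::-1].astype(int); c,a=cen(f,fn(i)); o.append((f,*c)); print(nm,n,c.round(1),a)
    print(*tri(o))
"
```

```text
stripe [0.5933653  0.0556335  0.07378559] [np.float64(0.0), np.float64(0.0)]
stripe [0.56245491 0.1708726  0.07512592] [np.float64(0.3), np.float64(0.3)]
stripe [0.45650224 0.01907225 0.07202642] [np.float64(0.3), np.float64(0.3)]
stripe [0.42802822 0.13411141 0.07360343] [np.float64(0.6), np.float64(0.6)]
brass top0 [309.8 251.4] 163
brass scene0 [236.4 372.2] 5
[ 0.55057968 -0.21264423 -1.32407872] [np.float64(12.4), np.float64(12.9)]
blue top0 [422.7 289.1] 403
blue scene0 [258.6 143.4] 124
[ 0.25451135 -0.44039901  0.02267511] [np.float64(0.5), np.float64(0.4)]Traceback (most recent call last):
  File "<string>", line 13, in <module>
    i=cv2.imread('pics/%s.png'%n)[:,:,::-1].astype(int); c,a=cen(f,fn(i)); o.append((f,*c)); print(nm,n,c.round(1),a)
                                                             ~~~^^^^^^^^^
  File "<string>", line 9, in cen
    n,l,st,c=cv2.connectedComponentsWithStats(m.astype(np.uint8)); k=1+np.argmax(st[1:,4]); return c[k],st[k,4]
                                                                       ~~~~~~~~~^^^^^^^^^^
    return _wrapfunc(a, 'argmax', axis=axis, out=out, **kwds)
    return bound(*args, **kwds)
ValueError: attempt to get argmax of an empty sequence
```

The lid stripes triangulate to z ≈ 0.0736, as they should, so the fixed cameras and case position are sound. Now I'll test the reported tool pose by locating the wrist camera from those same stripes.

```bash
cat > b.py <<'E'
from h import *
from scipy.optimize import least_squares
w=grab('wrist'); s=env.get_state()
Rt=R.from_rotvec(s['orientation']).as_matrix(); c=-w['M'].T@w['t']
Rel=w['M']@Rt; off=Rt.T@(c-s['eef_pos']); print('cam in tool',off)
im=cv2.imread('pics/w1.png'); g=im.min(2); m=np.zeros(g.shape,np.uint8); m[105:310,345:525]=(g[105:310,345:525]>75)*255
cs=[x for x in cv2.findContours(m,cv2.RETR_EXTERNAL,cv2.CHAIN_APPROX_NONE)[0] if cv2.contourArea(x)>300]
ends=[]
for x in cs:
    r=cv2.minAreaRect(x); bx=cv2.boxPoints(r); bx=bx[np.argsort(bx[:,0])]; ends.append((bx[:2].mean(0),bx[2:].mean(0)))
ends.sort(key=lambda e:e[0][1]); print(np.round(ends,1).tolist())
W=dict(f1=[.5934,.0556,.074],b1=[.5625,.1709,.074],f5=[.4565,.0191,.074],b5=[.4280,.1341,.074])
# image top = -? decide by projection
R1=R.from_rotvec([.416,-3.107,-.002]).as_matrix(); p1=np.array([.53927,-.03147,.14914])
f=dict(w); f['M']=Rel@R1.T; f['t']=-f['M']@(p1+R1@off)
for k,v in W.items(): print(k,proj(f,v))
px={'f5':ends[0][0],'b5':ends[0][1],'f1':ends[-1][0],'b1':ends[-1][1]}
if proj(f,W['f1'])[1]<proj(f,W['f5'])[1]: px={'f1':ends[0][0],'b1':ends[0][1],'f5':ends[-1][0],'b5':ends[-1][1]}
def res(x):
    g=dict(f); g['t']=-f['M']@(p1+R1@off+x); return np.concatenate([proj(g,W[k])-px[k] for k in W])
o=least_squares(res,np.zeros(3)); print('shift of camera (world)',o.x,o.fun.round(1))
E
python3 b.py
```

```text
cam in tool [ 0.06742103 -0.00030336 -0.17497727]
[[[364.0, 136.0], [512.0, 136.0]], [[361.0, 180.0], [505.0, 180.0]], [[358.0, 221.5], [498.0, 221.5]], [[498.0, 244.5], [524.0, 244.5]], [[355.0, 260.0], [491.0, 260.0]], [[353.1000061035156, 297.1000061035156], [484.1000061035156, 295.0]]]
f1 [353.11366916 294.25665392]
b1 [482.04885716 293.10722089]
f5 [365.89296448 130.53488328]
b5 [511.084082   136.17932794]
shift of camera (world) [-0.00179196  0.00025585 -0.00224933] [-0.3  0.1 -1.6  1.   1.6 -3.3 -0.1  2.4]
```

The wrist camera agrees with the reported pose, so the pose is right. The shut fingertips really end about 30 mm short of the TCP, and the knuckle jams on the tooth. I'll back up, turn the hand 90° so the linkage lies along the case's y, and tilt it away from the tooth.

apply_moves:
  steps: "0 0 -4 0 0 0 -1; 0 0 -8 0 0 0.18 -1; 0 0 -8 0 0 0.36 -1; 0 0 -8 0 0 0.54 -1; 0 0 -8 0 0 0.72 -1; 0 0 -8 0 0 0.9 -1; 0 0 -8 0 0 1.08 -1; 0 0 -8 0 0 1.26 -1"

```text
t: 7.38
eef_pos: [0.5415, -0.0296, 0.0883]
orientation: [-1.504, -2.757, 0.0]
contact_force: [0.2, -0.8, -0.2]
opening: -0.0003
gripper_force: 0.0
```

```bash
cat >> h.py <<'E'
C=np.array([.508,.0945,0]); A=np.radians(104.9)
CX=np.array([np.cos(A),np.sin(A),0]); CY=np.array([-CX[1],CX[0],0]); CZ=np.array([0,0,1.])
def case(x,y,z): return C+x*CX+y*CY+z*CZ
def incase(p): d=np.array(p)-C; return np.array([d@CX,d@CY,d[2]])
def pose(p,x,z):
    """shift/turn to TCP p with tool x, z along given world dirs"""
    s=env.get_state(); r=R.from_rotvec(s['orientation']); z=z/np.linalg.norm(z); y=np.cross(z,x); y/=np.linalg.norm(y); x=np.cross(y,z)
    print('shift',np.round(r.inv().apply(np.array(p)-s['eef_pos'])*100,2),'turn',(r.inv()*R.from_matrix(np.c_[x,y,z])).as_rotvec().round(3))
E
python3 -c "
from h import *
s=env.get_state(); print(incase(s['eef_pos']),s['joints'],s['contact_force'])
th=.3; z=-CZ*np.cos(th)+CX*np.sin(th)
pose(case(-.138,0,.08)+.031*z,CX,z)
"
```

```text
[-0.12853883 -0.00042018  0.08827805] [-7.68024190e-02  4.57965292e-01  1.88454236e+00  5.10461525e-04
  8.00032474e-01 -6.49243799e-01] [ 0.23412502 -0.82556349 -0.2472174 ]
shift [-0.02 -0.05  3.79] turn [-0.047  0.297  0.31 ]
```

apply_moves:
  steps: "0 0 0 -0.015 0.1 0.1 -1; 0 0 0 -0.03 0.2 0.2 -1; 0 0 1 -0.047 0.297 0.31 -1; 0 0 3.8 -0.047 0.297 0.31 -1; 0 0 3.8 -0.047 0.297 0.31 -1"

```text
t: 8.0
eef_pos: [0.5399, -0.0297, 0.0488]
orientation: [-1.755, -2.293, -0.262]
contact_force: [-0.9, -0.3, -0.4]
opening: 0.0003
gripper_force: 0.0
```

```bash
python3 -c "
from h import *
s=env.get_state(); r=R.from_rotvec(s['orientation']); print(incase(s['eef_pos']),s['contact_force'])
print('2.5cm down in tool axes',r.inv().apply([0,0,-2.5]),'x',r.inv().apply(CX))
"
```

```text
[-0.12817724  0.0011267   0.04883729] [-0.86505397 -0.33605818 -0.35822663]
2.5cm down in tool axes [-0.74339105  0.01013186  2.38689486] x [0.95475981 0.00501866 0.2973357 ]
```

apply_moves:
  steps: "-0.6 0 1.9 0 0 0 -1; -0.83 0 2.67 0 0 0 -1; -0.95 0 3.05 0 0 0 -1; -1.04 0 3.34 0 0 0 -1; -1.1 0 3.53 0 0 0 -1; -1.16 0 3.72 0 0 0 -1; -1.16 0 3.72 0 0 0 -1"

```text
t: 8.88
eef_pos: [0.5421, -0.0301, 0.012]
orientation: [-1.756, -2.298, -0.266]
contact_force: [-0.8, 0.7, 1.4]
opening: 0.0005
gripper_force: 0.6
```

apply_moves:
  steps: "-0.1 0 0.3 0 0 0 -1; -0.15 0 0.5 0 0 0 -1; -0.2 0 0.65 0 0 0 -1; -0.2 0 0.65 0 0 0 -1"

```text
t: 9.38
eef_pos: [0.5421, -0.0301, 0.005]
orientation: [-1.756, -2.298, -0.265]
contact_force: [0.6, 1.0, 2.1]
opening: -0.0004
gripper_force: 1.1
```

```bash
cat > lid.py <<'E'
from h import *
f=grab('scene'); s=env.get_state(); print(s['t'],s['eef_pos'],s['contact_force'])
i=f['image'].astype(int)
# stripe-end pixels of the shut lid: bright if lid shut
for x in (-.045,0,.045):
    print([i[tuple(proj(f,case(x,y,.074)).round().astype(int)[::-1])].max() for y in np.linspace(-.09,.09,25)])
E
python3 lid.py
```

```text
9.425 [ 0.54205745 -0.03010239  0.00506374] [0.84166382 0.69832164 2.20906997]
[np.int64(6), np.int64(4), np.int64(6), np.int64(6), np.int64(3), np.int64(8), np.int64(6), np.int64(14), np.int64(14), np.int64(13), np.int64(12), np.int64(91), np.int64(36), np.int64(14), np.int64(12), np.int64(22), np.int64(83), np.int64(47), np.int64(12), np.int64(15), np.int64(8), np.int64(83), np.int64(83), np.int64(9), np.int64(14)]
[np.int64(20), np.int64(35), np.int64(41), np.int64(10), np.int64(11), np.int64(13), np.int64(14), np.int64(17), np.int64(89), np.int64(48), np.int64(14), np.int64(13), np.int64(14), np.int64(91), np.int64(50), np.int64(14), np.int64(12), np.int64(17), np.int64(91), np.int64(16), np.int64(14), np.int64(15), np.int64(52), np.int64(90), np.int64(28)]
[np.int64(12), np.int64(14), np.int64(13), np.int64(14), np.int64(6), np.int64(89), np.int64(50), np.int64(14), np.int64(13), np.int64(54), np.int64(90), np.int64(8), np.int64(13), np.int64(8), np.int64(54), np.int64(82), np.int64(10), np.int64(13), np.int64(10), np.int64(78), np.int64(48), np.int64(11), np.int64(11), np.int64(13), np.int64(88)]
```

apply_moves:
  steps: "-0.1 0 0.3 0 0 0 -1; -0.17 0 0.55 0 0 0 -1; -0.2 0 0.65 0 0 0 -1; -0.2 0 0.65 0 0 0 -1"

```text
t: 9.93
eef_pos: [0.5421, -0.0299, -0.0009]
orientation: [-1.756, -2.297, -0.266]
contact_force: [-1.8, 0.9, 12.9]
opening: -0.0001
gripper_force: 6.0
```

```bash
python3 lid.py
```

```text
9.975 [ 0.54208852 -0.02994376 -0.00086337] [-1.37467678  1.24435984 13.27794637]
[np.int64(7), np.int64(4), np.int64(5), np.int64(5), np.int64(4), np.int64(5), np.int64(9), np.int64(6), np.int64(7), np.int64(5), np.int64(6), np.int64(7), np.int64(6), np.int64(4), np.int64(7), np.int64(5), np.int64(4), np.int64(6), np.int64(6), np.int64(7), np.int64(7), np.int64(8), np.int64(5), np.int64(12), np.int64(98)]
[np.int64(20), np.int64(35), np.int64(40), np.int64(80), np.int64(11), np.int64(18), np.int64(16), np.int64(18), np.int64(21), np.int64(35), np.int64(33), np.int64(84), np.int64(29), np.int64(16), np.int64(20), np.int64(19), np.int64(20), np.int64(13), np.int64(8), np.int64(6), np.int64(3), np.int64(7), np.int64(3), np.int64(6), np.int64(127)]
[np.int64(23), np.int64(31), np.int64(73), np.int64(67), np.int64(111), np.int64(40), np.int64(15), np.int64(19), np.int64(18), np.int64(10), np.int64(3), np.int64(7), np.int64(6), np.int64(4), np.int64(3), np.int64(23), np.int64(9), np.int64(3), np.int64(5), np.int64(3), np.int64(18), np.int64(6), np.int64(5), np.int64(4), np.int64(3)]
```

The stripes have gone, so the lid has sprung open. I'll retreat and hover over the meter with the jaws open.

```bash
python3 -c "
from h import *
s=env.get_state(); r=R.from_rotvec(s['orientation']); print('10cm up',r.inv().apply([0,0,10]))
a=np.radians(-6); y=np.array([np.cos(a),np.sin(a),0]); z=np.array([0,0,-1.]); pose([.5976,-.2818,.12],np.cross(y,z),z)
"
```

```text
10cm up [ 2.95638443e+00  6.00695818e-03 -9.55299718e+00]
shift [-21.03  -1.25 -19.16] turn [-0.055 -0.297  0.368]
```

apply_moves:
  steps: "0 0 -5 0 0 0 0; -2.5 -0.2 -8 -0.01 -0.05 0.06 1; -6.5 -0.4 -12 -0.02 -0.1 0.12 1; -11 -0.6 -15 -0.03 -0.15 0.18 1; -15 -0.9 -17 -0.04 -0.2 0.24 1; -19 -1.1 -18.5 -0.05 -0.25 0.3 1; -21 -1.25 -19.2 -0.055 -0.297 0.368 1; -21 -1.25 -19.2 -0.055 -0.297 0.368 1"

```text
t: 10.98
eef_pos: [0.5971, -0.2821, 0.1192]
orientation: [2.335, 2.102, -0.001]
contact_force: [-0.2, 0.5, 1.4]
opening: 0.0855
gripper_force: 0.0
```

```bash
python3 -c "
from h import *
import time
f=grab('wrist','w4.png'); s=env.get_state(); print(s['t'],s['eef_pos'],s['opening'],s['joints'],s['dq'].round(3))
f=grab('wrist','w5.png'); s=env.get_state(); print(s['eef_pos'],s['orientation'])
print('tcp',proj(f,s['eef_pos']),'meter',proj(f,[.5976,-.2818,.028]))
r=R.from_rotvec(s['orientation']).as_matrix()
for z in (0,-.02,-.04): print(z,[proj(f,s['eef_pos']+r@[0,k,z]).round() for k in(-.0425,.0425)])
"
```

```text
11.025 [ 0.59681829 -0.28128097  0.11905927] 0.08517316940077141 [-4.58352937e-01  5.62503678e-01  1.59829998e+00 -2.60482223e-04
  9.82077069e-01 -3.54305204e-01] [ 0.01  -0.005  0.012  0.007  0.006 -0.006]
[ 0.59672881 -0.28086505  0.11905627] [-2.33244934e+00 -2.10241808e+00  1.00769449e-03]
tcp [274.91471072 244.58100521] meter [276.28729402 208.32589757]
0 [array([204., 245.]), array([346., 245.])]
-0.02 [array([196., 258.]), array([354., 258.])]
-0.04 [array([185., 275.]), array([364., 275.])]
```

View pics/w5.png

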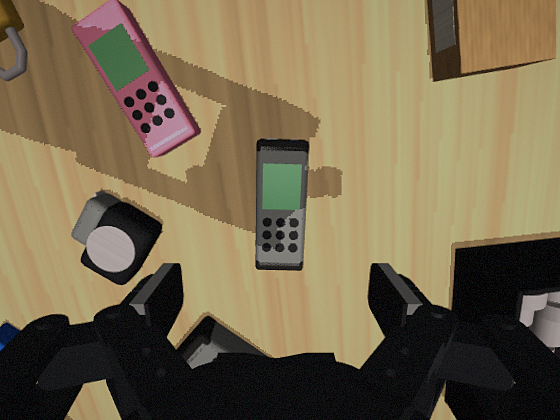

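The lid is open and the jaws are open. The meter is at (256–309, 140–269), nearly aligned with the hand and a few pixels right of centre. The pad inner faces at columns 182 and 370 put the open tips about 43 mm behind the TCP, which fits the earlier contact. Next I'll compute the correction.

```bash
python3 -c "
from h import *
f=grab('wrist'); s=env.get_state(); i=f['image'].astype(int)
q=[plane(f,u,v,.028) for u,v in((258,140),(309,141),(303,269),(256,268))]
print(np.round(q,4).tolist(),[np.linalg.norm(q[k]-q[(k+1)%4]).round(4) for k in range(4)])
c=sum(q)/4; d=q[0]+q[1]-q[2]-q[3]; yaw=np.degrees(np.arctan2(d[1],d[0])); print(c,yaw)
# screen: green centroid, keys check
m=((i[:,:,1]-i[:,:,0]>25)&(i[:,:,1]-i[:,:,2]>15)).astype(np.uint8); m[:,:230]=0
r=cv2.minAreaRect(cv2.findNonZero(m)); print('screen',r, plane(f,*r[0],.028))
for p in([*c[:2],.08],[*c[:2],-.028]): to(p,yaw-90)
"
```

```text
[[0.5884, -0.2217, 0.028], [0.6304, -0.2268, 0.028], [0.6162, -0.3416, 0.028], [0.573, -0.3361, 0.028]] [np.float64(0.0423), np.float64(0.1157), np.float64(0.0436), np.float64(0.1155)]
[ 0.60199667 -0.28157413  0.028     ] 82.63515338237406
screen ((282.0, 186.5), (45.0, 38.0), 90.0) [ 0.60437057 -0.26263039  0.028     ]
0 shift [-0.03  0.53  3.92] turn [-0.001 -0.     0.025] j [-0.46 -0.35]
180 shift [-0.03  0.53  3.92] turn [ 0.000e+00 -2.000e-03 -3.117e+00] j [-0.46 -0.35]
0 shift [-0.03  0.55 14.72] turn [-0.001 -0.     0.025] j [-0.46 -0.35]
180 shift [-0.03  0.55 14.72] turn [ 0.000e+00 -2.000e-03 -3.117e+00] j [-0.46 -0.35]
```

apply_moves:
  steps: "0 0.5 3 0 0 0.025 1; 0 0.5 7 0 0 0.025 1; 0 0.5 10 0 0 0.025 1; 0 0.5 12 0 0 0.025 1; 0 0.5 13.2 0 0 0.025 1; 0 0.5 14 0 0 0.025 1; 0 0.5 14 0 0 0.025 1"
  newtons: 40

```text
t: 12.0
eef_pos: [0.6024, -0.2823, -0.0202]
orientation: [2.361, 2.072, -0.001]
contact_force: [-0.7, -0.2, 0.6]
opening: 0.0851
gripper_force: 0.0
```

apply_moves:
  steps: "0 0 0.4 0 0 0 1; 0 0 0.6 0 0 0 1; 0 0 0.6 0 0 0 -0.2; 0 0 0.6 0 0 0 -0.6; 0 0 0.6 0 0 0 -1; 0 0 0.6 0 0 0 -1; 0 0 0.6 0 0 0 -1; 0 0 0.6 0 0 0 -1"
  newtons: 40

```text
t: 13.0
eef_pos: [0.6025, -0.2824, -0.0259]
orientation: [2.36, 2.072, -0.001]
contact_force: [-0.3, 0.9, 3.5]
opening: 0.044
gripper_force: 42.8
```

apply_moves:
  steps: "0 0 -1 0 0 0 -1; 0 0 -3 0 0 0 -1; 0 0 -7 0 0 0 -1; 0 0 -11 0 0 0 -1; 0 0 -15 0 0 0 -1; 0 0 -16.5 0 0 0 -1; 0 0 -16.5 0 0 0 -1"

```text
t: 13.88
eef_pos: [0.6028, -0.2823, 0.1399]
orientation: [2.359, 2.071, 0.0]
contact_force: [-0.1, 0.6, -2.3]
opening: 0.0441
gripper_force: 42.1
```

```bash
python3 -c "
from h import *
f=grab('wrist','w6.png'); s=env.get_state(); print(s['eef_pos'],s['joints'],s['opening'],s['contact_force'])
i=f['image'].astype(int); m=((i[:,:,1]-i[:,:,0]>25)&(i[:,:,1]-i[:,:,2]>15)).astype(np.uint8); m[:,:230]=0;m[:,340:]=0
r=cv2.minAreaRect(cv2.findNonZero(m)); zt=s['eef_pos'][2]+.026+.028
rr=R.from_rotvec(s['orientation'])
print('screen',r,rr.inv().apply(plane(f,*r[0],zt)-s['eef_pos']))
print('edge rows', i[60:140:2,282].max(1).tolist(), 'at row->toolx', [(v,rr.inv().apply(plane(f,282,v,zt)-s['eef_pos'])[0].round(4)) for v in(60,80,100,120)])
to(case(0,0,.13),104.9)
to(case(-.12,0,.13),104.9)
"
```

```text
[ 0.60184699 -0.28192681  0.13831022] [-4.55500635e-01  5.45443980e-01  1.57658877e+00 -1.12680883e-03
  1.01990094e+00 -3.24808393e-01] 0.04374008345322126 [-0.47684152  0.57440124 -3.89240488]
screen ((275.5, 246.5), (89.0, 81.0), 90.0) [ 0.01927904  0.00099816 -0.0540161 ]
edge rows [203, 204, 202, 204, 204, 205, 204, 205, 204, 204, 205, 203, 205, 204, 204, 204, 204, 205, 204, 204, 161, 148, 152, 152, 152, 153, 153, 151, 150, 153, 153, 154, 152, 154, 153, 152, 153, 155, 153, 154] at row->toolx [(60, np.float64(0.091)), (80, np.float64(0.0842)), (100, np.float64(0.0772)), (120, np.float64(0.07))]
0 shift [ 36.11 -14.19   0.81] turn [-1.000e-03 -0.000e+00 -1.961e+00] j [-0.46 -0.32]
180 shift [ 36.11 -14.19   0.81] turn [-0.000e+00  1.000e-03  1.181e+00] j [-0.46 -0.32]
0 shift [25.01 -9.62  0.82] turn [-1.000e-03 -0.000e+00 -1.961e+00] j [-0.46 -0.32]
180 shift [25.01 -9.62  0.82] turn [-0.000e+00  1.000e-03  1.181e+00] j [-0.46 -0.32]
```

apply_moves:
  steps: "2.5 -1 0 0 0 0.17 -1; 6 -2.4 0 0 0 0.34 -1; 9.5 -3.7 0 0 0 0.51 -1; 13 -5 0 0 0 0.68 -1; 16.5 -6.4 0 0 0 0.85 -1; 20 -7.7 0 0 0 1.02 -1; 23 -9 0 0 0 1.181 -1; 25 -9.6 0 0 0 1.181 -1"

```text
t: 14.92
eef_pos: [0.5378, -0.0205, 0.1368]
orientation: [3.114, 0.41, -0.006]
contact_force: [0.6, -1.4, -2.2]
opening: 0.0443
gripper_force: 42.1
```

```bash
python3 -c "
from h import *
f=grab('wrist','w7.png'); s=env.get_state(); print(s['t'],incase(s['eef_pos']),s['joints'],s['opening'],s['contact_force'])
to(case(0,0,.11),104.9)
# refine case from scene/top views of the open box: rim corners predicted
t=grab('top','t2.png'); sc=grab('scene','s2.png')
for n,p in (('fl',(-.08,.1,.062)),('fr',(-.08,-.1,.062)),('bl',(.08,.1,.062)),('br',(.08,-.1,.062)),('cr',(0,0,.026))): print(n,proj(t,case(*p)).round(1),proj(sc,case(*p)).round(1))
a=cv2.resize(t['image'][145:255,200:310,::-1],(400,400),interpolation=cv2.INTER_CUBIC); b=cv2.resize(sc['image'][160:290,215:345,::-1],(400,400),interpolation=cv2.INTER_CUBIC)
cv2.imwrite('pics/cmp3.png',np.hstack([a,b]))
"
```

```text
14.975 [-0.11724087  0.00038259  0.13702119] [-5.71845306e-02  3.79207658e-01  1.86495399e+00 -1.15991890e-04
  9.01014394e-01  1.24949212e+00] 0.04424042772730901 [-0.79514936  1.8300876  -2.57202689]
0 shift [  0.1  -11.72   2.71] turn [-5.000e-03 -2.000e-03 -3.137e+00] j [-0.06  1.25]
180 shift [  0.1  -11.72   2.71] turn [-0.001  0.003  0.004] j [-0.06  1.25]
fl [285.6 228.1] [288.5 209.2]
fr [270.5 167.9] [249.  244.1]
bl [235.6 240.3] [328.7 230.2]
br [221.7 179.6] [290.5 269.2]
cr [253.9 205.7] [289.3 244.8]
```

View pics/w7.png

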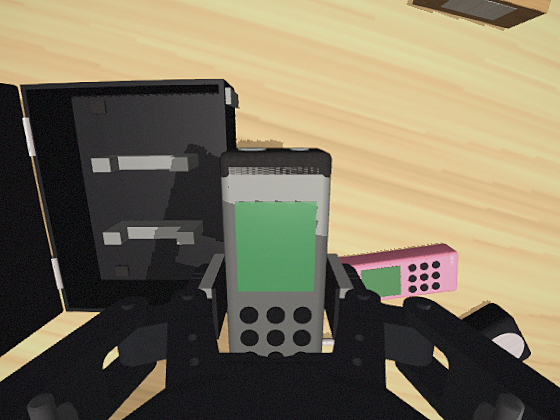

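The wrist view shows the open case with both saddles: the y = −34 saddle has cheeks at (92–110,163) and (173–197,162), and the y = +34 saddle at (104–121,238) and (178–200,238). I'll measure the cradle from these.

```bash
python3 -c "
from h import *
f=grab('wrist'); s=env.get_state(); i=f['image'].astype(int).mean(2)
for r in (160,163,166,234,238,242): print(r,[(u,int(i[r,u])) for u in range(86,206,3)])
for c in (100,185,112,190): print('col',c,[(v,int(i[v,c])) for v in (list(range(148,180,2)) if c in(100,185) else range(222,254,2))])
for n,p in (('cheek -34 outer+',(.0425,-.034,.042)),('in+',(.0265,-.034,.042)),('in-',(-.0265,-.034,.042)),('out-',(-.0425,-.034,.042)),('+34 out+',(.0425,.034,.042)),('in+',(.0265,.034,.042)),('in-',(-.0265,.034,.042)),('out-',(-.0425,.034,.042)),('rim fr',(-.08,-.1,.062)),('rim br',(.08,-.1,.062))): print(n,proj(f,case(*p)).round(1))
"
```

```text
160 [(86, 46), (89, 36), (92, 166), (95, 165), (98, 166), (101, 168), (104, 169), (107, 175), (110, 41), (113, 62), (116, 42), (119, 163), (122, 163), (125, 164), (128, 162), (131, 165), (134, 166), (137, 164), (140, 165), (143, 165), (146, 166), (149, 165), (152, 165), (155, 168), (158, 167), (161, 168), (164, 169), (167, 168), (170, 172), (173, 150), (176, 119), (179, 116), (182, 119), (185, 124), (188, 50), (191, 53), (194, 59), (197, 43), (200, 45), (203, 41)]
163 [(86, 45), (89, 41), (92, 163), (95, 158), (98, 160), (101, 159), (104, 163), (107, 167), (110, 50), (113, 57), (116, 49), (119, 164), (122, 162), (125, 163), (128, 163), (131, 163), (134, 164), (137, 164), (140, 164), (143, 164), (146, 165), (149, 163), (152, 165), (155, 166), (158, 166), (161, 165), (164, 167), (167, 170), (170, 149), (173, 111), (176, 116), (179, 115), (182, 115), (185, 123), (188, 48), (191, 51), (194, 54), (197, 45), (200, 36), (203, 37)]
166 [(86, 48), (89, 47), (92, 163), (95, 159), (98, 159), (101, 161), (104, 161), (107, 163), (110, 51), (113, 62), (116, 55), (119, 169), (122, 160), (125, 164),
[... 1962 characters left out ...]
160, 124), (162, 122), (164, 122), (166, 117), (168, 119), (170, 118), (172, 79), (174, 36), (176, 35), (178, 40)]
col 112 [(222, 43), (224, 44), (226, 53), (228, 65), (230, 58), (232, 62), (234, 166), (236, 157), (238, 159), (240, 158), (242, 158), (244, 158), (246, 31), (248, 42), (250, 46), (252, 44)]
col 190 [(222, 66), (224, 63), (226, 60), (228, 63), (230, 60), (232, 51), (234, 114), (236, 112), (238, 112), (240, 110), (242, 113), (244, 120), (246, 48), (248, 50), (250, 50), (252, 52)]
cheek -34 outer+ [ 90.  168.6]
in+ [107.7 168.5]
in- [167.5 168.4]
out- [185.8 168.4]
+34 out+ [100.9 241.6]
in+ [117.7 241.7]
in- [173.9 242.2]
out- [191.1 242.3]
rim fr [222.5  84. ]
rim br [18.1 87.4]
```

apply_moves:
  steps: "0.1 -4 0 0 0 0 -1; 0.2 -8 0 0 0 0 -1; 0.3 -11.6 0 0 0 0 -1; 0.3 -11.6 3 0 0 0 -1; 0.3 -11.6 6 0 0 0 -1; 0.3 -11.6 7.5 0 0 0 -1; 0.3 -11.6 7.5 0 0 0 -1"

```text
t: 16.0
eef_pos: [0.5123, 0.0902, 0.0625]
orientation: [3.114, 0.406, -0.004]
contact_force: [-0.1, 0.6, -1.8]
opening: 0.0443
gripper_force: 42.0
```

```bash
python3 -c "
from h import *
s=env.get_state(); print(s['t'],incase(s['eef_pos']),s['opening'],s['contact_force'])
to(case(-.001,-.002,.0),104.9)
"
```

```text
16.0 [-0.00521431 -0.00305698  0.06250601] 0.04434925086708537 [-0.09459897  0.57975447 -1.77938955]
0 shift [-0.09 -0.43  6.25] turn [ 4.000e-03 -1.000e-03  3.141e+00] j [0.15 1.46]
180 shift [-0.09 -0.43  6.25] turn [ 0.001  0.003 -0.001] j [0.15 1.46]
```

apply_moves:
  steps: "-0.1 -0.4 1 0 0 0 -1; -0.1 -0.4 2 0 0 0 -1; -0.1 -0.4 2 0 0 0 -1; -0.1 -0.4 2 0 0 0 -1"

```text
t: 16.5
eef_pos: [0.5108, 0.0946, 0.0436]
orientation: [3.114, 0.407, -0.0]
contact_force: [-0.2, 0.2, -2.6]
opening: 0.044
gripper_force: 42.1
```

```bash
python3 -c "
from h import *
for k in range(3):
  f=grab('wrist','w8.png'); s=env.get_state(); print(s['t'],incase(s['eef_pos']),s['contact_force'])
i=f['image'].astype(int).mean(2)
print('tcp',proj(f,s['eef_pos']))
for y in(-.034,.034):
  P=[proj(f,case(x-.0018,y-.0022,.042)).round(1) for x in(.0425,.0265,-.0265,-.0425)]; print(P); v=int(P[0][1])
  for r in (v-3,v+3): print(r,[(u,int(i[r,u])) for u in range(int(P[0][0])-8,int(P[1][0])+9,3)],[(u,int(i[r,u])) for u in range(int(P[2][0])-8,int(P[3][0])+9,3)])
"
```

```text
16.55 [-0.00062285 -0.00290858  0.04369006] [ 0.46197069 -0.24841968 -1.73436956]
16.6 [-0.00063152 -0.00293623  0.04373823] [-0.44281739  0.13994481 -2.40211371]
16.65 [-0.00062586 -0.00289883  0.0437495 ] [-1.04684327 -0.64993717 -2.38657457]
tcp [274.98537636 245.49924663]
[array([203., 190.]), array([230.8, 189.9]), array([323.2, 189.9]), array([351., 190.])]
187 [(195, 35), (198, 39), (201, 85), (204, 121), (207, 121), (210, 118), (213, 119), (216, 115), (219, 118), (222, 117), (225, 153), (228, 177), (231, 180), (234, 180), (237, 181)] [(315, 185), (318, 183), (321, 183), (324, 170), (327, 148), (330, 136), (333, 182), (336, 182), (339, 182), (342, 182), (345, 182), (348, 84), (351, 67), (354, 66), (357, 62)]
193 [(195, 34), (198, 39), (201, 54), (204, 119), (207, 121), (210, 121), (213, 119), (216, 121), (219, 122), (222, 104), (225, 153), (228, 175), (231, 178), (234, 179), (237, 180)] [(315, 182), (318, 183), (321, 184), (324, 166), (327, 146), (330, 94), (333, 185), (336, 181), (339, 182), (342, 179), (345, 181), (348, 44), (351, 64), (354, 64), (357, 61)]
[array([209.8, 295.7]), array([235. , 295.8]), array([318.7, 295.8]), array([343.9, 295.7])]
292 [(201, 26), (204, 12), (207, 160), (210, 166), (213, 44), (216, 24), (219, 20), (222, 22), (225, 19), (228, 102), (231, 108), (234, 117), (237, 120), (240, 119), (243, 117)] [(310, 115), (313, 119), (316, 118), (319, 111), (322, 100), (325, 25), (328, 27), (331, 20), (334, 18), (337, 48), (340, 144), (343, 158), (346, 52), (349, 24)]
298 [(201, 32), (204, 28), (207, 85), (210, 86), (213, 43), (216, 28), (219, 17), (222, 23), (225, 7), (228, 106), (231, 109), (234, 116), (237, 117), (240, 120), (243, 119)] [(310, 116), (313, 112), (316, 116), (319, 108), (322, 102), (325, 9), (328, 19), (331, 22), (334, 25), (337, 45), (340, 73), (343, 87), (346, 25), (349, 25)]
```

apply_moves:
  steps: "0 -0.1 1 0 0 0 -1; 0 -0.1 2 0 0 0 -1; 0 -0.1 3 0 0 0 -1; 0 -0.1 3.6 0 0 0 -1; 0 -0.1 3.9 0 0 0 -1; 0 -0.1 4.1 0 0 0 -1; 0 -0.1 4.1 0 0 0 -1"

```text
t: 17.52
eef_pos: [0.5105, 0.0955, 0.0025]
orientation: [3.114, 0.407, -0.0]
contact_force: [0.0, -0.4, -2.1]
opening: 0.0445
gripper_force: 42.1
```

apply_moves:
  steps: "0 0 0.15 0 0 0 -1; 0 0 0.25 0 0 0 -1; 0 0 0.25 0 0 0 -1"

```text
t: 17.9
eef_pos: [0.5106, 0.0955, 0.0001]
orientation: [3.114, 0.407, -0.0]
contact_force: [0.2, -1.0, -0.9]
opening: 0.0441
gripper_force: 42.2
```

apply_moves:
  steps: "0 0 0.1 0 0 0 -1; 0 0 0.15 0 0 0 -1; 0 0 0.15 0 0 0 -1"

```text
t: 18.27
eef_pos: [0.5106, 0.0955, -0.0]
orientation: [3.114, 0.407, 0.0]
contact_force: [-4.6, -1.5, 19.2]
opening: 0.0443
gripper_force: 44.7
```

Seated on the saddles at TCP z = 0.000, as predicted. I'll relax 1 mm and release gently.

apply_moves:
  steps: "0 0 -0.13 0 0 0 -1; 0 0 -0.13 0 0 0 -0.02; 0 0 -0.13 0 0 0 0.1; 0 0 -0.13 0 0 0 0.3; 0 0 -0.13 0 0 0 0.4; 0 0 -0.13 0 0 0 0.4; 0 0 -0.13 0 0 0 0.4; 0 0 -0.13 0 0 0 0.4"

```text
t: 19.27
eef_pos: [0.5104, 0.0955, -0.0003]
orientation: [3.114, 0.407, -0.001]
contact_force: [-0.7, 0.2, 0.1]
opening: 0.0598
gripper_force: 0.0
```

apply_moves:
  steps: "0 0 -2 0 0 0 0.4; 0 0 -5 0 0 0 0.4; 0 0 -9 0 0 0 0.4; 0 0 -12 0 0 0 0.4; 0 0 -12 0 0 0 0.4"

```text
t: 19.9
eef_pos: [0.5122, 0.0959, 0.122]
orientation: [3.114, 0.407, 0.007]
contact_force: [-0.8, 0.6, -0.8]
opening: 0.06
gripper_force: 0.0
```

```bash
python3 -c "
from h import *
f=grab('wrist','w9.png'); f=grab('wrist','w9.png'); s=env.get_state(); print(s['t'],incase(s['eef_pos']),s['opening'],s['contact_force'])
i=f['image'].astype(int); m=((i[:,:,1]-i[:,:,0]>25)&(i[:,:,1]-i[:,:,2]>15)).astype(np.uint8)
r=cv2.minAreaRect(cv2.findNonZero(m)); print('screen',r,incase(plane(f,*r[0],.054)))
g=i.mean(2)
P=[proj(f,case(x-.0018,-.0362,.042)).round(1) for x in(.0425,.0265,-.0265,-.0425)]; print(P); v=int(P[0][1])
for k in(-2,2): print([(u,int(g[v+k,u])) for u in range(int(P[0][0])-8,int(P[3][0])+9,2)])
"
```

```text
20.0 [ 0.00049638 -0.00237803  0.11951454] 0.05963714501845562 [ 0.48891628 -0.29420664 -1.4423726 ]
screen ((387.41162109375, 237.44882202148438), (297.6243591308594, 59.8995246887207), 22.102737426757812) [-0.09192419  0.01541095  0.054     ]
[array([225.4, 172.5]), array([245.1, 172.5]), array([310.4, 172.5]), array([330.1, 172.5])]
[(217, 39), (219, 36), (221, 37), (223, 47), (225, 189), (227, 189), (229, 186), (231, 181), (233, 181), (235, 180), (237, 182), (239, 180), (241, 183), (243, 155), (245, 124), (247, 126), (249, 147), (251, 179), (253, 183), (255, 146), (257, 151), (259, 153), (261, 151), (263, 151), (265, 152), (267, 152), (269, 156), (271, 152), (273, 152), (275, 153), (277, 153), (279, 154), (281, 153), (283, 152), (285, 152), (287, 156), (289, 153), (291, 152), (293, 154), (295, 157), (297, 184), (299, 184), (301, 157), (303, 119), (305, 121), (307, 45), (309, 196), (311, 183), (313, 182), (315, 183), (317, 183), (319, 183), (321, 182), (323, 183), (325, 182), (327, 179), (329, 57), (331, 72), (333, 69), (335, 70), (337, 68)]
[(217, 35), (219, 37), (221, 31), (223, 37), (225, 127), (227, 120), (229, 119), (231, 118), (233, 123), (235, 117), (237, 115), (239, 137), (241, 117), (243, 123), (245, 78), (247, 90), (249, 151), (251, 179), (253, 183), (255, 144), (257, 147), (259, 150), (261, 150), (263, 149), (265, 150), (267, 151), (269, 151), (271, 150), (273, 150), (275, 152), (277, 151), (279, 153), (281, 152), (283, 153), (285, 153), (287, 153), (289, 151), (291, 151), (293, 154), (295, 153), (297, 138), (299, 187), (301, 156), (303, 114), (305, 197), (307, 47), (309, 194), (311, 181), (313, 182), (315, 182), (317, 183), (319, 182), (321, 183), (323, 182), (325, 181), (327, 177), (329, 59), (331, 69), (333, 70), (335, 70), (337, 66)]
```

The meter sits between the cheeks, with its edges at columns 247–305 and the inner cheek faces at 244 and 308. Now I'll raise, shut the jaws and turn the hand 90° before going over the lid.

apply_moves:
  steps: "0 0 -6 0 0 0 0; 0 0 -12 0 0 -0.16 -1; 0 0 -15 0 0 -0.34 -1; 0 0 -15 0 0 -0.52 -1; 0 0 -15 0 0 -0.7 -1; 0 0 -15 0 0 -0.88 -1; 0 0 -15 0 0 -1.06 -1; 0 0 -15 0 0 -1.24 -1"

```text
t: 21.0
eef_pos: [0.5097, 0.0956, 0.2678]
orientation: [-2.292, -2.147, 0.005]
contact_force: [0.0, 0.8, 0.3]
opening: -0.0001
gripper_force: 0.0
```

```bash
cat > lp.py <<'E'
from h import *
import sys
# d: tip-to-TCP 33 mm; tip target along lid angle th, radius 145, standoff
def tip(th,so,r=.145,tilt=.3):
    u=np.array([-np.cos(th),np.sin(th)]); n=np.array([np.sin(th),np.cos(th)])
    p=np.array([.080,.062])+r*u+(.012+so)*n
    z=-CZ*np.cos(tilt)-CX*np.sin(tilt)
    t=case(p[0]-.001,-.002,p[1])
    pose(t+.033*z,CX,z); print('  tip case',p)
if __name__=='__main__':
    s=env.get_state(); print(s['t'],incase(s['eef_pos']),s['contact_force'],s['joints'])
    for a in sys.argv[1:]: tip(*map(float,a.split(',')))
E
python3 lp.py 1.72,.05 1.72,.02; python3 -c "
from h import *
z=-CZ*np.cos(.3)-CX*np.sin(.3); pose(case(.17,-.002,.27),CX,z)"
```

```text
21.0 [ 0.000676   -0.0019251   0.26784044] [0.04231026 0.76978316 0.28502914] [ 1.63142403e-01  1.86760710e-01  1.78922794e+00 -9.87337681e-04
  1.16914082e+00  2.28708528e-01]
shift [14.37 -4.8  10.31] turn [-0.052 -0.296 -0.322]
  tip case [0.16286552 0.19617267]
shift [11.56 -3.85  9.87] turn [-0.052 -0.296 -0.322]
  tip case [0.13319882 0.20063219]
shift [16.05 -5.4  -0.23] turn [-0.052 -0.296 -0.322]
```

apply_moves:
  steps: "4 -1.3 0 0 0 -0.1 -1; 8 -2.6 0 -0.01 -0.08 -0.2 -1; 12 -4 0 -0.03 -0.18 -0.3 -1; 15 -5 0 -0.05 -0.296 -0.32 -1; 15.5 -5.2 3 -0.05 -0.296 -0.32 -1; 15 -5 7 -0.05 -0.296 -0.32 -1; 14.4 -4.8 10 -0.05 -0.296 -0.32 -1; 14.4 -4.8 10 -0.05 -0.296 -0.32 -1"

```text
t: 22.0
eef_pos: [0.4706, 0.241, 0.1662]
orientation: [1.772, 2.287, -0.277]
contact_force: [0.1, 0.7, 0.6]
opening: 0.0002
gripper_force: 0.0
```

```bash
python3 lp.py 1.72,.01 1.5,.01 1.3,.01 1.1,.01 0.9,.01 .7,.008 .5,.006
```

```text
22.0 [ 0.15124773 -0.00149325  0.16621489] [0.10075898 0.7279561  0.607673  ] [ 0.62606534  0.3887316   1.80832817 -0.31635131  1.08494727  0.54222871]
shift [-3.82  0.08  0.73] turn [-0.008  0.002 -0.007]
  tip case [0.12330993 0.2021187 ]
shift [-7.02  0.11  1.1 ] turn [-0.008  0.002 -0.007]
  tip case [0.091688   0.20819299]
shift [-9.8   0.13  2.02] turn [-0.008  0.002 -0.007]
  tip case [0.06241095 0.20760091]
shift [-12.34   0.16   3.49] turn [-0.008  0.002 -0.007]
  tip case [0.03383512 0.20120418]
shift [-14.53   0.19   5.42] turn [-0.008  0.002 -0.007]
  tip case [0.00709975 0.18925782]
shift [-16.38   0.22   7.94] turn [-0.008  0.002 -0.007]
  tip case [-0.01801776  0.17070841]
shift [-17.65   0.26  10.79] turn [-0.008  0.002 -0.007]
  tip case [-0.03861981  0.14731319]
```

apply_moves:
  steps: "-2 0 0.4 0 0 0 -1; -3.8 0.1 0.7 0 0 0 -1; -5.4 0.1 0.9 0 0 0 -1; -7 0.1 1.1 0 0 0 -1; -8.4 0.1 1.5 0 0 0 -1; -9.8 0.1 2 0 0 0 -1; -11.1 0.15 2.7 0 0 0 -1; -12.3 0.2 3.5 0 0 0 -1"

```text
t: 23.0
eef_pos: [0.5066, 0.1184, 0.1721]
orientation: [1.773, 2.285, -0.267]
contact_force: [-0.9, 1.1, -0.0]
opening: 0.0001
gripper_force: 0.4
```

```bash
python3 lp.py 1.1,.01 .9,.01 .7,.008 .5,.006 .3,.005 .15,.004; python3 -c "
from h import *
s=grab('scene','s3.png')
i=s['image'].astype(int)
for th in (1.72,1.4,1.2,1.0,.8,.5):
  c=[]
  for r in (.03,.06,.09,.12): 
    for y in np.linspace(.01,.09,17):
      p=case(.08-r*np.cos(th)+.0121*np.sin(th),y,.062+r*np.sin(th)+.0121*np.cos(th)); u,v=proj(s,p).round().astype(int); c.append(i[v,u].max())
  print(th,np.mean(c),np.std(c))
"
```

```text
23.0 [ 0.02346393 -0.00480478  0.17211704] [-0.89669577  1.14188015 -0.0385966 ] [ 0.39607348  0.33370002  1.87723325 -0.35405563  1.00361544  0.34726224]
shift [ 0.03 -0.28  0.24] turn [-0.002 -0.    -0.008]
  tip case [0.03383512 0.20120418]
shift [-2.17 -0.26  2.18] turn [-0.002 -0.    -0.008]
  tip case [0.00709975 0.18925782]
shift [-4.02 -0.24  4.69] turn [-0.002 -0.    -0.008]
  tip case [-0.01801776  0.17070841]
shift [-5.3  -0.22  7.53] turn [-0.002 -0.    -0.008]
  tip case [-0.03861981  0.14731319]
shift [-5.94 -0.21 10.48] turn [-0.002 -0.    -0.008]
  tip case [-0.05349995  0.12109115]
shift [-6.02 -0.21 12.76] turn [-0.002 -0.    -0.008]
  tip case [-0.0609808   0.09948887]
1.72 103.33823529411765 93.28965176426364
1.4 59.05882352941177 76.18164869977491
1.2 30.33823529411765 39.5253493842197
1.0 25.91176470588235 22.204090305562573
0.8 22.352941176470587 18.748148697532113
0.5 20.676470588235293 18.711777650382935
```

apply_moves:
  steps: "-1.1 -0.2 1.2 0 0 0 -1; -2.2 -0.2 2.2 0 0 0 -1; -3.1 -0.2 3.4 0 0 0 -1; -4 -0.2 4.7 0 0 0 -1; -4.7 -0.2 6.1 0 0 0 -1; -5.3 -0.2 7.5 0 0 0 -1; -5.7 -0.2 9 0 0 0 -1; -5.9 -0.2 10.5 0 0 0 -1"

```text
t: 24.05
eef_pos: [0.5266, 0.0337, 0.0887]
orientation: [1.772, 2.285, -0.266]
contact_force: [-0.4, 0.5, 1.4]
opening: 0.0001
gripper_force: 0.5
```

```bash
python3 lp.py .3,.005 .15,.004 .09,0 0.003,0; python3 -c "
from h import *
s=env.get_state(); print(R.from_rotvec(s['orientation']).inv().apply([0,0,-1.]))"
```

```text
24.05 [-0.06349886 -0.00235662  0.08865971] [-0.44548802  0.54027051  1.38591262] [ 0.22995142  0.4535111   1.94457196 -0.43167874  0.78355886  0.2928257 ]
shift [-0.1  -0.03 -0.06] turn [-0.001 -0.    -0.009]
  tip case [-0.05349995  0.12109115]
shift [-0.18 -0.03  2.22] turn [-0.001 -0.    -0.009]
  tip case [-0.0609808   0.09948887]
shift [-0.03 -0.03  3.48] turn [-0.001 -0.    -0.009]
  tip case [-0.0633346   0.08698382]
shift [ 0.18 -0.03  4.73] turn [-0.001 -0.    -0.009]
  tip case [-0.06496335  0.07443495]
[ 0.29540157 -0.00129966  0.9553723 ]
```

apply_moves:
  steps: "-0.1 0 1.2 0 0 0 -1; -0.18 0 2.2 0 0 0 -1; -0.1 0 3 0 0 0 -1; 0 0 3.7 0 0 0 -1; 0.1 0 4.2 0 0 0 -1; 0.18 0 4.6 0 0 0 -1; 0.18 0 4.6 0 0 0 -1"

```text
t: 24.92
eef_pos: [0.5293, 0.0229, 0.0448]
orientation: [1.773, 2.286, -0.266]
contact_force: [-0.1, -0.4, -0.3]
opening: 0.0002
gripper_force: 0.0
```

apply_moves:
  steps: "0.05 0 0.2 0 0 0 -1; 0.1 0 0.4 0 0 0 -1; 0.15 0 0.6 0 0 0 -1; 0.15 0 0.6 0 0 0 -1"

```text
t: 25.42
eef_pos: [0.5302, 0.0228, 0.0421]
orientation: [1.772, 2.283, -0.266]
contact_force: [-12.3, 6.1, 38.8]
opening: 0.0002
gripper_force: 19.3
```

```bash
python3 lid.py
```

```text
25.475 [0.53015311 0.02279429 0.04211324] [-12.03286415   4.88148571  38.45613058]
[np.int64(18), np.int64(17), np.int64(113), np.int64(35), np.int64(9), np.int64(12), np.int64(25), np.int64(64), np.int64(4), np.int64(8), np.int64(10), np.int64(61), np.int64(52), np.int64(7), np.int64(11), np.int64(11), np.int64(56), np.int64(20), np.int64(8), np.int64(13), np.int64(24), np.int64(110), np.int64(35), np.int64(17), np.int64(12)]
[np.int64(18), np.int64(10), np.int64(89), np.int64(60), np.int64(13), np.int64(9), np.int64(22), np.int64(59), np.int64(7), np.int64(8), np.int64(7), np.int64(32), np.int64(52), np.int64(8), np.int64(10), np.int64(9), np.int64(51), np.int64(50), np.int64(9), np.int64(10), np.int64(7), np.int64(62), np.int64(7), np.int64(7), np.int64(7)]
[np.int64(17), np.int64(10), np.int64(81), np.int64(60), np.int64(14), np.int64(18), np.int64(11), np.int64(64), np.int64(30), np.int64(11), np.int64(9), np.int64(50), np.int64(59), np.int64(7), np.int64(9), np.int64(6), np.int64(62), np.int64(53), np.int64(4), np.int64(10), np.int64(17), np.int64(60), np.int64(19), np.int64(10), np.int64(8)]
```

A hard stop at 39 N and the stripes are back in their shut positions. I'll retreat and verify.

apply_moves:
  steps: "-0.3 0 -1 0 0 0 -1; -1 0 -3.5 0 0 0 -1; -2 0 -7 0 0 0 -1; -3.5 0 -11.5 0 0 0 -1; -5 0 -16 0 0 0 -1; -5 0 -16 0 0 0 -1; -5 0 -16 0 0 0 -1"

```text
t: 26.35
eef_pos: [0.529, 0.0219, 0.206]
orientation: [1.773, 2.286, -0.266]
contact_force: [-0.4, 0.1, -0.5]
opening: -0.0004
gripper_force: 0.0
```

```bash
python3 lid.py; python3 -c "
from h import *
t=grab('top','t9.png'); s=grab('scene','s9.png'); a=cv2.imread('pics/s9.png').astype(int); b=cv2.imread('pics/scene0.png').astype(int)
# compare lid edge region and bystanders with the first scene picture
d=(np.abs(a-b).max(2)>45).astype(np.uint8)
n,l,st,c=cv2.connectedComponentsWithStats(d)
print([(st[k,:4].tolist(),int(st[k,4])) for k in range(1,n) if st[k,4]>25])
"
```

```text
26.4 [0.52856851 0.02182999 0.20538156] [ 0.48412344 -0.27874429 -0.22843212]
[np.int64(18), np.int64(11), np.int64(111), np.int64(60), np.int64(16), np.int64(18), np.int64(38), np.int64(124), np.int64(12), np.int64(11), np.int64(12), np.int64(56), np.int64(58), np.int64(6), np.int64(13), np.int64(8), np.int64(57), np.int64(65), np.int64(18), np.int64(18), np.int64(17), np.int64(113), np.int64(36), np.int64(16), np.int64(15)]
[np.int64(17), np.int64(12), np.int64(77), np.int64(62), np.int64(12), np.int64(17), np.int64(28), np.int64(103), np.int64(6), np.int64(11), np.int64(6), np.int64(33), np.int64(57), np.int64(5), np.int64(8), np.int64(11), np.int64(50), np.int64(54), np.int64(10), np.int64(9), np.int64(10), np.int64(72), np.int64(9), np.int64(10), np.int64(10)]
[np.int64(20), np.int64(12), np.int64(76), np.int64(60), np.int64(13), np.int64(17), np.int64(11), np.int64(75), np.int64(40), np.int64(12), np.int64(11), np.int64(50), np.int64(61), np.int64(9), np.int64(10), np.int64(9), np.int64(62), np.int64(53), np.int64(7), np.int64(11), np.int64(17), np.int64(59), np.int64(18), np.int64(6), np.int64(7)]
[([260, 0, 123, 189], 6388), ([453, 0, 107, 170], 7876), ([410, 8, 37, 44], 1013), ([406, 77, 18, 32], 219), ([360, 78, 32, 35], 507), ([393, 99, 13, 12], 71), ([430, 113, 14, 24], 113), ([536, 138, 15, 30], 46), ([305, 163, 172, 113], 6588), ([519, 165, 41, 18], 271), ([359, 176, 30, 24], 221), ([193, 184, 25, 28], 393), ([385, 184, 21, 9], 66), ([520, 185, 39, 17], 81), ([489, 193, 60, 74], 2007), ([285, 223, 26, 14], 32), ([275, 227, 29, 17], 38), ([470, 241, 47, 43], 682)]
```

```bash
python3 -c "
from h import *
print(env.sign_off())"
```

```text
the job is handed in; nothing more can be done
None
```

The job is handed in at about 26 s of the 64 s allowed: the latch was pressed and the lid sprang open, the meter was set down between the cradle's cheeks, and the lid was snapped shut; the last camera check showed the lid shut with the arm clear and no bystander visibly moved, but sign-off returned no verdict.

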